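# Tip test of a tilt-sensor canister on the tilt stand

## Robot

A 7-joint arm with a two-finger parallel gripper is mounted at the origin on the work surface. World frame = base frame: x ahead of the robot, y to its left, z up, the work surface at z = 0. Lengths are in m, angles in rad, forces in N, time in s.
With the tool pointing down it reaches from about 0.35 to 0.9 m from the base axis. Payload 8.1 kg.
Tool frame: the origin (TCP) lies between the finger pads; the fingertips stand 17 mm ahead of it and the grasp point (between the pads) lies 2 mm behind it; z points along the fingers, y is the line along which they close (so a half turn about z gives the same grasp; the last joint's range is limited). The gripper opens to 92 mm and grips with 3 to 60 N. Pads are 19 mm wide; open, the fingers measure 130 mm over their backs; the gripper's body (75 mm by 190 mm) begins 47 mm behind the grasp point.
Start: joints at [-1.378, 0.434, 0.025, 1.573, -0.012, 1.134, -0.075], TCP at [0.182, 0.598, 0.244] pointing down, gripper open.
Joint ranges: [-2.62, 2.62], [-0.44, 2.09], [-1.27, 1.32], [0.08, 2.57], [-1.32, 4.46], [0.12, 2], [-2.74, 2.74]. Speed limits (rad/s): [2.22, 2.22, 3.01, 3.01, 3.14, 3.14, 3.14].

## Interface

Orientations are given as a rotation vector (axis times angle).
In Python, from cell import observe, get_image, calibration, sign_off, look_for, regions_of, landmark_of gives the robot as it stands.
- The arm moves only by the tool jog_arm, never from a script. Its argument "plan" is a list of rows, each an object with "offset": the shift along the tool's x, y, z normalised to -1 to 1, where 1 is 0.15 m, a list of three; "twist": the turn, a rotation vector about the tool's x, y, z normalised to -1 to 1, where 1 is 2 pi rad, a list of three; "fingers": the gripper command: -1 is shut, 1 is fully open, values between are in proportion. In form: [{"offset": [x, y, z], "twist": [ax, ay, az], "fingers": fingers}, ...]. A call has 1 to 20 rows; each row is the pose to reach, as a shift and turn from the pose commanded when the call began, along the tool's axes at that moment, turning the shorter way round; what a row does not reach only later rows make up. A row lasts 1/8 s, in which the tool goes at most 62.5 mm and 10.7 degrees, less where a joint would pass 70% of its speed; a pose out of reach is approached as far as the arm can. A call with a number of a shift or a turn outside -1 to 1 is refused whole. A call with a gripper value outside its range is refused whole. The fingers move at their own pace and stop on an object; "newtons" is the grip in N (left out, the last holds). Time passes only in rows, so rows that repeat a pose let the fingers close. It gives the time, the measured TCP pose, the force, the opening and the grip force at its end, in the units of the state.
- observe(): the state, without advancing time (a new reading comes with each control period).
- get_image(name): name is "scene" or "side" or "wrist"; returns the picture (420x560x3 uint8, red, green, blue); there is no depth.
- calibration(name): a dict with "fov_y" (degrees; the focal length in pixels is half the picture's height over the tangent of half this angle, whatever the lens; pixels are square), "cx", "cy" (the principal point, pixels), "k1" (the pictures are not rectified: a ray, as slopes to the right and down, at radius r is drawn at 1 + k1 r^2 times it, then the intrinsics apply), "position" and "attitude" of the camera in the world. Camera axes: x right, y down, z forward; pixel columns grow to the right and rows downward; lengths in m; the calibration is good to about 2 mm. A picture is of the moment at which its call begins: read the wrist's pose just before it. calibration takes no time and is no camera call; for the wrist camera it gives the pose at the moment of the call.
- sign_off(): hands the job in; it is judged then, once.
Trained networks look in the newest picture that a camera, given by its name, has taken for a name from the list of things; names that differ only in an ending like _2 or _b are one class to them, and where a whole thing is asked for, a point or a joint stands for the part that bears it (a point fixed in the world has none). Each returns a list of dicts, best first, with "conf" (0 to 1); they miss things now and then, are a little off and sometimes report something else, mostly with a low value. They report only what shows in the picture. A call takes as long as a camera call. They do not tell look-alikes from the thing itself.
- look_for(thing, camera): "box" ([left, top, width, height] as shares, 0 to 1, of the picture: columns of its width, rows of its height, round what is visible of it).
- regions_of(thing, camera): "region" (420x560 bool, what is visible of it) and "box" ([left, top, width, height] as shares, 0 to 1, of the picture: columns of its width, rows of its height, round what is visible of it).
- landmark_of(thing, camera): "at" ([row, column] as shares, 0 to 1, of the picture: columns of its width, rows of its height: a listed point, or the origin of a listed thing).
The state is a dict: "clock": time; "joints": joint angles; "dq": joint speeds; "joint_efforts": joint torques, N m; "position": TCP position; "ee_rot": TCP orientation; "force": force on the tool from outside, world axes, zero at the start; "ft_torque": the same for the moment, N m; "width": opening from 0.0 (shut) to 1.0 (fully open); "gripper_force": force on a finger pad.
Only numpy, scipy, OpenCV 4.12 (cv2) and the standard library are available. Lean on these libraries where they do the work, as an engineer would, in place of code of your own. Each camera call takes 0.05 s, during which the arm holds its last target. There are 200 camera calls.

## Task

Tip-test the shorter of the two amber screw-top canisters, the one with the chrome tilt sensor inside: carry it upright to the tilt stand, set it down without dropping it in the cup of the cradle, the cradle being level, and let go of it. Then swing the cradle with the canister in it to 45 degrees, never as far as 55, keep it there for two seconds and bring it back to level, the canister still standing in the cup. Leave the other things on the counter where they are.

Things in the scene. Friction and masses are not known exactly. Their poses are not given: they have to be found in the camera images.
- canister_center (a point): The canister to test: upright, tinted amber plastic with a chrome sensor cylinder inside, 100 mm tall; body 54 mm across (lowest 78 mm), black ribbed screw cap 58 mm across (top 22 mm, tightly closed); 0.15 to 0.31 kg. Point at its centre, 50 mm above its underside; z up through the cap. Stands on the mat among the other things.
- spare_center (a point): Bystander: the taller canister, same amber plastic, same cap, same diameters (54 mm body, 58 mm cap), 130 mm tall. Point at its centre, 65 mm above its underside. Leave alone.
- bracket_center (a point): Bystander: slate-grey plastic servo bracket standing on its foot, an L with a foot 46 x 52 mm and an upright plate 52 mm wide, 82 mm high, 4 mm thick along the +x edge of the foot. Point 41 mm above the middle of the foot's underside; its y axis runs along the plate's width. Leave alone.
- knobs_center (a point): Bystander: set of four white ceramic potentiometer knobs on a grey plastic carrier 60 x 60 mm, 28 mm high in all. Point at its centre, 14 mm above its underside. Leave alone.
- rail_center (a point): Bystander: rust-red aluminium chassis rail (U-channel lying open side down), 230 mm long along its y axis, 40 mm wide, 20 mm high. Point at its centre, 10 mm above its underside. Leave alone.
- mat: Thin light-grey anti-static mat, fixed, 300 x 250 mm (x, y), 3 mm thick, on which the canisters and bystanders stand. Origin at the centre of its underside, on the counter.
- stand: Aluminium tilt stand, fixed. Origin on the counter below the cup's centre. Base plate 150 x 180 x 10 mm (y -78 to +102). Two cheek plates, 8 mm thick, at y = +-50 mm, tops 93 mm above the counter, carry the tilt axis, along the stand's y, 75 mm up. Lever on the +y side, black brake knob on the -y side (to y = -72). Its x axis is the direction in which the cup's mouth and the lever tilt.
- cradle (a joint): Tilt of the cradle, rad: 0 = level (hard stop; cup upright, lever straight up); grows as the cup's mouth and the lever swing together towards the stand's +x; end stop 1.05. 45 degrees = 0.785. A friction brake of about 0.22 N m (3 N at the ball) holds it wherever it is left. It starts somewhere between 0.25 and 0.65.
- cup_center (a point): Where the canister's centre lies when it stands in the cup: on the cup's axis, 50 mm above its inner floor, 6 mm above the tilt axis when level (then 81 mm above the counter). Moves with the cradle; z along the cup's axis. Cup: round, 62 mm inside, 38 mm deep, wall 3.5 mm; when level its inner floor is 31 mm and its rim 69 mm above the counter.
- lever_ball (a point): Centre of the black ball grip, 28 mm across, at the end of the lever. Moves with the cradle on an arc of radius 70 mm about lever_pivot, from straight above it (145 mm above the counter when level) towards the stand's +x. The lever is an 8.4 mm steel rod below the ball.
- lever_pivot (a point): Fixed point on the tilt axis in the plane of the lever: 80 mm from the cup's centre along the stand's +y, 75 mm above the counter. Same axes as the stand.
There are look-alikes about, which are no part of the job. What is shaped like the part that bears canister_center but white or yellow is not meant.

How it is judged:
By the outcome, as a careful person would: the job done as asked, in the order asked, and still so for the second after the job is handed in, with the robot touching nothing.
It also fails if it takes over 64 s, if anything falls off the work surface, if the arm or the gripper's body presses on something with over 40 N, if the wrist force passes 120 N, or if a joint passes its speed limit or range.

## Working session

There is one attempt and no reset: what is moved stays moved. The work goes in short steps, Python scripts to look and compute and a tool call to move; the robot and the scene stay as the last step left them, time stands still between calls to the robot, and variables do not carry over. Pictures are saved under pics/ and viewed, at most 10 in all, crops included, and the job is handed in when it is done.

Besides the shell and the picture viewer there is one more tool, called after "Request:" in YAML: its name, and indented under it one key for each argument. jog_arm: Moves the arm, as the interface text tells. Scaled input: -1 to 1 covers 0.15 m each way for a shift and 2 pi rad each way for a turn. Its arguments: {"type":"object","properties":{"plan":{"type":"array","items":{"type":"object","properties":{"offset":{"type":"array","items":{"type":"number","minimum":-1,"maximum":1}},"twist":{"type":"array","items":{"type":"number","minimum":-1,"maximum":1}},"fingers":{"type":"number"}}}},"newtons":{"type":"number"}},"required":["plan"]}

```bash
mkdir -p pics; ls; cat > h.py <<'E'
import numpy as np, cv2
from scipy.spatial.transform import Rotation as R
from cell import *
def cam(n):
    c=calibration(n); f=210/np.tan(np.radians(c['fov_y'])/2); return c,f
def rot(a):
    a=np.array(a,float)
    return a if a.shape==(3,3) else R.from_rotvec(a).as_matrix() if a.size==3 else R.from_quat(a).as_matrix()
def ray(n,row,col):
    c,f=cam(n); d=np.array([(col-c['cx'])/f,(row-c['cy'])/f]); u=d.copy()
    for _ in range(20): u=d/(1+c['k1']*(u@u))
    v=rot(c['attitude'])@np.array([*u,1]); return np.array(c['position']),v/np.linalg.norm(v)
def onz(n,row,col,z):
    p,v=ray(n,row,col); return p+v*(z-p[2])/v[2]
def tri(a,b):
    A=np.zeros((3,3));y=np.zeros(3)
    for p,v in (a,b):
        M=np.eye(3)-np.outer(v,v);A+=M;y+=M@p
    x=np.linalg.solve(A,y); return x,[np.linalg.norm((np.eye(3)-np.outer(v,v))@(x-p)) for p,v in (a,b)]
def proj(n,P):
    c,f=cam(n); q=rot(c['attitude']).T@(np.array(P)-c['position']); u=q[:2]/q[2]; u=u*(1+c['k1']*(u@u)); return u[1]*f+c['cy'],u[0]*f+c['cx']
def snap(n,name):
    im=get_image(n); cv2.imwrite(f'pics/{name}.png',im[:,:,::-1]); return im
E
python3 - <<'E'
from h import *
for n in('scene','side','wrist'): print(n,calibration(n))
print(observe())
a=snap('scene','s0');b=snap('side','d0')
for t in ['canister_center','spare_center','bracket_center','knobs_center','rail_center','cup_center','lever_ball','lever_pivot','stand','mat']:
    for n in('scene','side'):
        print(t,n,[(round(r['conf'],2),np.round(np.array(r['at'])*[420,560],1)) for r in landmark_of(t,n)[:4]])
E
```

```text
pics
scene {'fov_y': 43.726569185148065, 'cx': 274.72965713229723, 'cy': 208.55511859103197, 'k1': 0.04078792368800942, 'position': array([ 1.40016311, -0.08953285,  0.73078473]), 'attitude': array([-1.70198088, -1.50186555,  0.81683467])}
side {'fov_y': 53.33424851011682, 'cx': 282.31045832472796, 'cy': 202.23929992516827, 'k1': -0.02516339080088855, 'position': array([ 0.18232273, -0.42666375,  0.5887706 ]), 'attitude': array([-2.22318819,  0.60418575, -0.28898702])}
wrist {'fov_y': 68.56955890016344, 'cx': 284.69293453150453, 'cy': 208.9580414006968, 'k1': 0.02267341291808985, 'position': array([0.11664467, 0.61703179, 0.38331299]), 'attitude': array([2.34911088, 1.74125729, 0.22480571])}
{'clock': 0.0, 'joints': array([-1.37758206,  0.43522769,  0.02496493,  1.5740882 , -0.01158489,
        1.13399761, -0.07510637]), 'dq': array([-1.52681997e-03, -1.16918925e-03, -4.24959270e-04,  7.26545371e-04,
       -1.80666364e-03, -9.19193028e-05, -1.12336728e-05]), 'joint_efforts': array([ 1.59906434e-03, -6.67828059e+01,  9.85776298e-01, -3.14491260e+01,
       -6.05539838e-02,  4.2345842
[... 755 characters left out ...]
))]
knobs_center scene [(0.62, array([264.1, 317.6]))]
knobs_center side []
rail_center scene [(0.87, array([286.2, 350.4])), (0.55, array([256. , 339.2]))]
rail_center side [(0.74, array([183.5, 310. ]))]
cup_center scene []
cup_center side [(0.86, array([278. , 394.2]))]
lever_ball scene [(0.87, array([240.5, 217.3]))]
lever_ball side [(0.9, array([214.7, 394.1])), (0.67, array([205.2, 249.7]))]
lever_pivot scene [(0.63, array([258.9, 223.3]))]
lever_pivot side [(0.86, array([244.7, 371.1]))]
stand scene [(0.56, array([280.8, 188. ]))]
stand side [(0.87, array([311.9, 382.7]))]
mat scene [(0.83, array([255.6, 339.5]))]
mat side [(0.71, array([209.5, 265.3])), (0.47, array([247.9, 368.2]))]
```

View pics/s0.png

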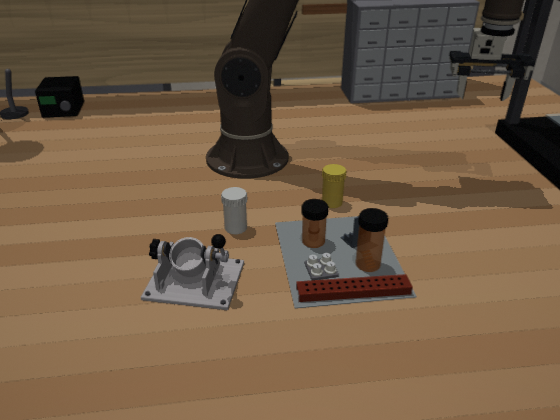

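View pics/d0.png

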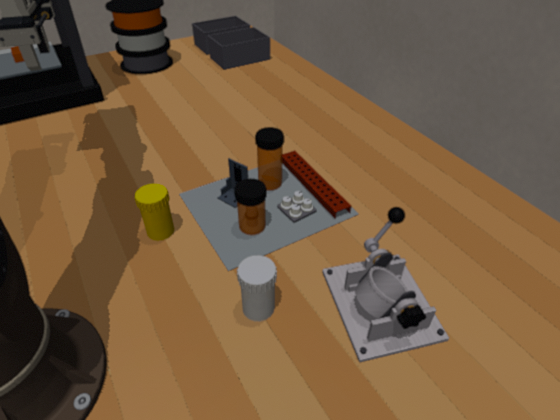

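```bash
python3 - <<'E'
from h import *
def T(t,s,d): print(t,*[np.round(x,4) for x in tri(ray('scene',*s),ray('side',*d))])
T('can',(223.7,315.2),(206.8,252.2))
T('can1',(223.7,315.2),(289.2,259.2));T('can2',(186.3,334.1),(213.8,156.3));T('can3',(186.3,334.1),(206.8,252.2));T('can4',(211,234.2),(289.2,259.2))
T('spare',(239,371.8),(154.6,267.9))
T('bracket',(223.5,354.3),(181.8,234.1))
T('rail',(286.2,350.4),(183.5,310))
T('ball',(240.5,217.3),(214.7,394.1))
T('pivot',(258.9,223.3),(244.7,371.1))
T('stand',(280.8,188),(311.9,382.7))
T('mat',(255.6,339.5),(209.5,265.3))
print('cup z.081',onz('side',278,394.2,.081))
print('knobs',onz('scene',264.1,317.6,.017))
E
```

```text
can [0.4438 0.119  0.0538] [0.0016 0.0016]
can1 [ 0.39    0.0763 -0.0274] [0.0695 0.0695]
can2 [0.2788 0.1992 0.0484] [0.0023 0.0023]
can3 [0.4249 0.1311 0.1033] [0.0464 0.0464]
can4 [ 0.3636 -0.0593  0.0515] [0.0007 0.0007]
spare [0.5401 0.2237 0.0755] [0.0027 0.0027]
bracket [0.449  0.2091 0.0507] [0.0008 0.0008]
rail [0.6115 0.1637 0.0114] [0.0008 0.0008]
ball [ 0.5906 -0.0994  0.1371] [0.0011 0.0011]
pivot [ 0.5646 -0.0899  0.0716] [0.002 0.002]
stand [ 0.537  -0.1685 -0.0022] [0.0005 0.0005]
mat [ 0.4938  0.1645 -0.0069] [0.0057 0.0057]
cup z.081 [ 0.54313539 -0.16641198  0.081     ]
knobs [0.54044765 0.10840676 0.017     ]
```

The scene shows the amber short canister at (315,223), the taller one at (370,240) and the stand at (195,270). The white and yellow look-alikes are at (235,211) and (334,186). The side view agrees, and the triangulated heights fit. The stand's x axis points about -19° from world x, with the cradle at about 0.40 rad. I'll go to the lever first.

Request:
jog_arm:
  plan:
    - {"offset":[-0.94,-0.94,-0.1],"twist":[0,0,0],"fingers":0}
    - {"offset":[-0.94,-0.94,-0.1],"twist":[0,0,0],"fingers":0}
    - {"offset":[-0.94,-0.94,-0.1],"twist":[0,0,0],"fingers":0}
    - {"offset":[-0.94,-0.94,-0.1],"twist":[0,0,0],"fingers":0}

```text
clock: 1.6
position: [0.2786, 0.4182, 0.2594]
ee_rot: [0.472, 3.105, -0.0]
force: [-0.4, 1.6, 1.4]
width: 0.614
gripper_force: 0.0
```

Request:
jog_arm:
  plan:
    - {"offset":[-0.94,-0.94,-0.1],"twist":[0,0,0],"fingers":0}
    - {"offset":[-0.94,-0.94,-0.1],"twist":[0,0,0],"fingers":0}
    - {"offset":[-0.94,-0.94,-0.1],"twist":[0,0,0],"fingers":0}
    - {"offset":[-0.94,-0.94,-0.1],"twist":[0,0,0],"fingers":0}

```text
clock: 2.1
position: [0.3715, 0.243, 0.2744]
ee_rot: [0.471, 3.105, 0.001]
force: [-1.1, 1.0, -0.0]
width: 0.499
gripper_force: 0.0
```

Request:
jog_arm:
  plan:
    - {"offset":[-0.94,-0.94,0],"twist":[0,0,0],"fingers":0}
    - {"offset":[-0.94,-0.94,0],"twist":[0,0,0],"fingers":0}
    - {"offset":[-0.94,-0.94,0],"twist":[0,0,0],"fingers":0}
    - {"offset":[-0.94,-0.94,0],"twist":[0,0,0],"fingers":0}

```text
clock: 2.6
position: [0.4651, 0.0674, 0.2739]
ee_rot: [0.47, 3.105, -0.001]
force: [0.0, 1.5, -0.1]
width: 0.504
gripper_force: 0.0
```

Request:
jog_arm:
  plan:
    - {"offset":[-0.94,-0.86,0],"twist":[0,0,0],"fingers":0}
    - {"offset":[-0.94,-0.86,0],"twist":[0,0,0],"fingers":0}
    - {"offset":[-0.94,-0.86,0],"twist":[0,0,0],"fingers":0}
    - {"offset":[-0.94,-0.86,0],"twist":[0,0,0],"fingers":0}
    - {"offset":[-0.94,-0.86,0],"twist":[0,0,0],"fingers":0}

```text
clock: 3.22
position: [0.5611, -0.0927, 0.2731]
ee_rot: [-0.461, -3.106, -0.001]
force: [-0.5, 0.2, 0.8]
width: 0.501
gripper_force: 0.0
```

```bash
python3 - <<'E'
from h import *
o=observe();print(o['position'],o['ee_rot'],o['joints'])
snap('wrist','w1')
for t,z in [('lever_ball',.137),('lever_pivot',.075),('stand',0),('cup_center',.08)]:
    print(t,[(round(r['conf'],2),np.round(np.array(r['at'])*[420,560],1),np.round(onz('wrist',*(np.array(r['at'])*[420,560]),z),4)) for r in landmark_of(t,'wrist')[:2]])
E
```

```text
[ 0.56107268 -0.0926636   0.27306045] [-4.60659524e-01 -3.10644100e+00 -1.14796039e-03] [-0.29420532  0.33456464  0.4923307   1.70030221 -0.17157969  1.15077263
  1.52183643]
lever_ball [(0.64, array([238. , 288.5]), array([ 0.5937, -0.0984,  0.137 ]))]
lever_pivot [(0.55, array([192.6, 286.5]), array([ 0.5634, -0.0911,  0.075 ]))]
stand [(0.83, array([180.9, 227.4]), array([ 0.5399, -0.1676,  0.    ]))]
cup_center [(0.71, array([197.3, 212. ]), array([ 0.5437, -0.1723,  0.08  ]))]
```

View pics/w1.png

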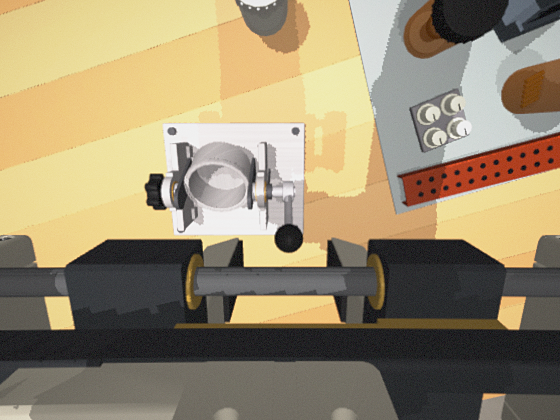

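The wrist view shows the stand square to the picture. The cup is at (218,185), the lever pivot at (286,193) and the ball at (289,238). That makes the yaw about -17°, with the ball near (0.590, -0.100, 0.138). I'll go down and grip the ball.

Request:
jog_arm:
  plan:
    - {"offset":[-0.2,0.01,0.1],"twist":[0,0,0],"fingers":0}
    - {"offset":[-0.2,0.01,0.4],"twist":[0,0,0],"fingers":0}
    - {"offset":[-0.2,0.01,0.7],"twist":[0,0,0],"fingers":0}
    - {"offset":[-0.2,0.01,0.91],"twist":[0,0,0],"fingers":0}
    - {"offset":[-0.2,0.01,0.91],"twist":[0,0,0],"fingers":0}
    - {"offset":[-0.2,0.01,0.91],"twist":[0,0,0],"fingers":-0.6}
    - {"offset":[-0.2,0.01,0.91],"twist":[0,0,0],"fingers":-0.6}
    - {"offset":[-0.2,0.01,0.91],"twist":[0,0,0],"fingers":-0.6}
    - {"offset":[-0.2,0.01,0.91],"twist":[0,0,0],"fingers":-0.6}
  newtons: 10

```text
clock: 4.6
position: [0.592, -0.0986, 0.139]
ee_rot: [0.458, 3.104, 0.006]
force: [2.7, 9.4, -0.3]
width: 0.293
gripper_force: 10.0
```

Request:
jog_arm:
  plan:
    - {"offset":[0.05,0.01,-0.02],"twist":[0,0,0],"fingers":-0.6}
    - {"offset":[0.1,0.01,-0.032],"twist":[0,0,0],"fingers":-0.6}
    - {"offset":[0.15,0.01,-0.04],"twist":[0,0,0],"fingers":-0.6}
    - {"offset":[0.2,0.01,-0.043],"twist":[0,0,0],"fingers":-0.6}
    - {"offset":[0.22,0.01,-0.043],"twist":[0,0,0],"fingers":-0.6}
    - {"offset":[0.22,0.01,-0.043],"twist":[0,0,0],"fingers":-0.6}

```text
clock: 5.35
position: [0.5619, -0.0894, 0.1467]
ee_rot: [0.459, 3.101, 0.004]
force: [2.7, 4.7, 6.9]
width: 0.298
gripper_force: 10.0
```

Request:
jog_arm:
  plan:
    - {"offset":[0.03,0,0.015],"twist":[0,0,0],"fingers":-0.6}
    - {"offset":[0.05,0,0.015],"twist":[0,0,0],"fingers":-0.6}
    - {"offset":[0.05,0,0.015],"twist":[0,0,0],"fingers":-0.6}

```text
clock: 5.72
position: [0.557, -0.088, 0.145]
ee_rot: [0.459, 3.096, 0.003]
force: [9.7, 2.4, 4.6]
width: 0.295
gripper_force: 10.0
```

Request:
jog_arm:
  plan:
    - {"offset":[0.03,0,0.01],"twist":[0,0,0],"fingers":-0.6}
    - {"offset":[0.03,0,0.01],"twist":[0,0,0],"fingers":-0.6}

```text
clock: 5.98
position: [0.553, -0.0868, 0.1437]
ee_rot: [0.459, 3.095, 0.003]
force: [9.0, 2.6, 5.6]
width: 0.293
gripper_force: 10.0
```

```bash
python3 - <<'E'
from h import *
o=observe();print(o['position'],o['force'],o['ee_rot'])
snap('side','d2'); snap('scene','s2')
import cv2
a=cv2.imread('pics/d2.png')[180:360,300:460];b=cv2.imread('pics/s2.png')[210:320,120:270]
cv2.imwrite('pics/c2.png',np.hstack([cv2.resize(a,(400,450)),cv2.resize(b,(400,450))]))
for n in('scene','side'):
  for t in('lever_ball','cup_center','lever_pivot'): print(n,t,[(round(r['conf'],2),np.round(np.array(r['at'])*[420,560],1)) for r in landmark_of(t,n)[:2]])
E
```

```text
[ 0.55300597 -0.08677985  0.14372623] [9.01384917 2.59597711 5.56843111] [4.59002031e-01 3.09528479e+00 3.00766318e-03]
scene lever_ball [(0.78, array([226.1, 222.5]))]
scene cup_center [(0.79, array([250.8, 185.2]))]
scene lever_pivot [(0.94, array([259.1, 225.9]))]
side lever_ball []
side cup_center [(0.62, array([280.2, 390.6]))]
side lever_pivot [(0.87, array([247.7, 371.4]))]
```

View pics/c2.png

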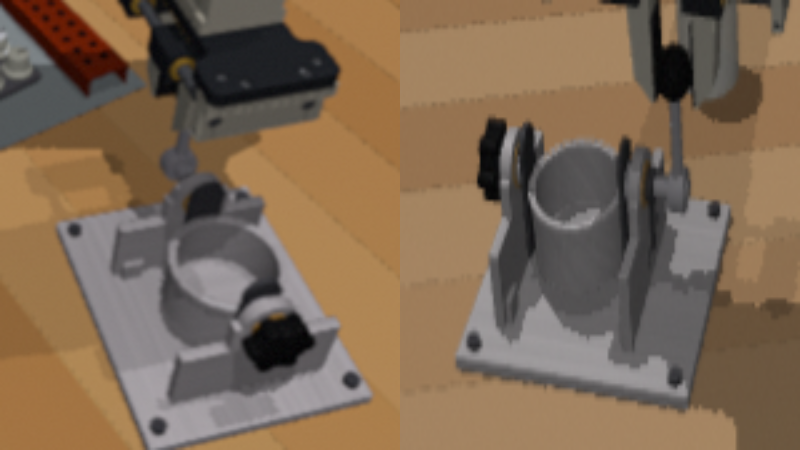

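The crops show the cup upright and the lever vertical. The ball has reached the hard stop and slid a little between the pads. Next I'll measure the ball and the cup.

```bash
python3 - <<'E'
from h import *
print('ball',onz('scene',226.1,222.5,.145));print('pivot',tri(ray('scene',259.1,225.9),ray('side',247.7,371.4)))
print('cup',tri(ray('scene',250.8,185.2),ray('side',280.2,390.6)))
E
```

```text
ball [ 0.55634157 -0.08874048  0.145     ]
pivot (array([ 0.56359193, -0.08827536,  0.0673705 ]), [np.float64(0.0020345765930498178), np.float64(0.002034576593049756)])
cup (array([ 0.53752337, -0.16641531,  0.07813961]), [np.float64(0.000988858331183831), np.float64(0.000988858331183899)])
```

Request:
jog_arm:
  plan:
    - {"offset":[-0.04,0,-0.01],"twist":[0,0,0],"fingers":0.1}
    - {"offset":[-0.04,0,-0.01],"twist":[0,0,0],"fingers":0.1}
    - {"offset":[-0.04,0,-0.01],"twist":[0,0,0],"fingers":0.1}
    - {"offset":[-0.04,0,-0.3],"twist":[0,0,0],"fingers":0.1}
    - {"offset":[-0.04,0,-0.6],"twist":[0,0,0.01],"fingers":0.1}
    - {"offset":[0.1,0.1,-0.8],"twist":[0,0,0.03],"fingers":1}
    - {"offset":[0.3,0.3,-0.8],"twist":[0,0,0.06],"fingers":1}
    - {"offset":[0.5,0.5,-0.8],"twist":[0,0,0.09],"fingers":1}
    - {"offset":[0.7,0.7,-0.8],"twist":[0,0,0.12],"fingers":1}
    - {"offset":[0.9,0.9,-0.8],"twist":[0,0,0.145],"fingers":1}
    - {"offset":[1,1,-0.8],"twist":[0,0,0.17],"fingers":1}
    - {"offset":[1,1,-0.8],"twist":[0,0,0.2],"fingers":1}
    - {"offset":[1,1,-0.8],"twist":[0,0,0.225],"fingers":1}
    - {"offset":[1,1,-0.8],"twist":[0,0,0.25],"fingers":1}
    - {"offset":[1,1,-0.8],"twist":[0,0,0.25],"fingers":1}

```text
clock: 8.25
position: [0.4471, 0.0996, 0.2597]
ee_rot: [-2.524, -1.871, 0.001]
force: [0.1, 0.4, 0.5]
width: 1.001
gripper_force: 0.0
```

```bash
cat >> h.py <<'E'
def togo(P):
    o=observe();M=rot(o['ee_rot']);print('pos',o['position'],'j',np.round(o['joints'],2),'F',o['force'])
    print('tool',np.round(M,3).tolist(),'units',np.round(M.T@(np.array(P)-o['position'])/.15,3))
E
python3 - <<'E'
from h import *
snap('wrist','w3')
for t,z in [('canister_center',.053),('spare_center',.068),('bracket_center',.044),('cup_center',.081),('knobs_center',.017)]:
    print(t,[(round(r['conf'],2),np.round(np.array(r['at'])*[420,560],1),np.round(onz('wrist',*(np.array(r['at'])*[420,560]),z),4)) for r in landmark_of(t,'wrist')[:3]])
togo([.444,.119,.092])
E
```

```text
canister_center [(0.93, array([150.6, 113.9]), array([0.2796, 0.1946, 0.053 ])), (0.81, array([319.9, 254.9]), array([ 0.3617, -0.0534,  0.053 ]))]
spare_center []
bracket_center []
cup_center []
knobs_center [(0.83, array([147.8, 358.1]), array([0.5463, 0.1157, 0.017 ]))]
pos [0.44748957 0.09976697 0.2599027 ] j [-0.93  0.15  0.69  1.98 -0.11  1.05 -0.49] F [0.03801347 0.29816719 0.10107987]
tool [[0.29, 0.957, -0.0], [0.957, -0.29, 0.0], [-0.0, -0.0, -1.0]] units [ 0.116 -0.059  1.119]
```

View pics/w3.png

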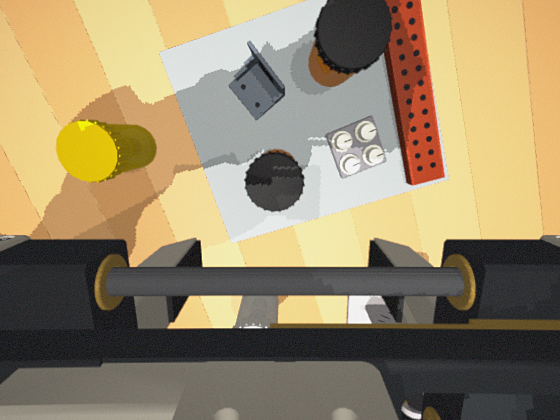

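The canister's cap is at (275,181), with nothing within finger reach at tip height. The tall spare is at (354,30), the bracket at (257,82) and the knobs at (356,146).

```bash
python3 - <<'E'
from h import *
im=cv2.imread('pics/w3.png');g=im.max(2);sub=(g<75).astype(np.uint8);sub[:135]=0;sub[225:]=0;sub[:,:235]=0;sub[:,315:]=0
sub=cv2.morphologyEx(sub,cv2.MORPH_OPEN,np.ones((5,5)))
c=max(cv2.findContours(sub,0,2)[0],key=cv2.contourArea);(x,y),r=cv2.minEnclosingCircle(c);print(x,y,r)
for z in(.098,.103): P=onz('wrist',y,x,z);print(P)
P=onz('wrist',y,x,.10); togo([P[0],P[1],.090])
E
```

```text
274.7291259765625 180.67745971679688 29.558826446533203
[0.44331986 0.1188415  0.098     ]
[0.44371849 0.1196012  0.103     ]
pos [0.44748957 0.09976697 0.2599027 ] j [-0.93  0.15  0.69  1.98 -0.11  1.05 -0.49] F [0.03801347 0.29816719 0.10107987]
tool [[0.29, 0.957, -0.0], [0.957, -0.29, 0.0], [-0.0, -0.0, -1.0]] units [ 0.116 -0.063  1.133]
```

Request:
jog_arm:
  plan:
    - {"offset":[0.116,-0.063,0.1],"twist":[0,0,0],"fingers":1}
    - {"offset":[0.116,-0.063,0.35],"twist":[0,0,0],"fingers":1}
    - {"offset":[0.116,-0.063,0.6],"twist":[0,0,0],"fingers":1}
    - {"offset":[0.116,-0.063,0.8],"twist":[0,0,0],"fingers":1}
    - {"offset":[0.116,-0.063,0.8],"twist":[0,0,0],"fingers":1}

```text
clock: 9.18
position: [0.4415, 0.1195, 0.1377]
ee_rot: [-2.523, -1.87, 0.008]
force: [0.6, -0.4, 0.3]
width: 0.997
gripper_force: 0.0
```

Request:
jog_arm:
  plan:
    - {"offset":[0,0,0.2],"twist":[0,0,0],"fingers":1}
    - {"offset":[0,0,0.33],"twist":[0,0,0],"fingers":1}
    - {"offset":[0,0,0.33],"twist":[0,0,0],"fingers":1}
    - {"offset":[0,0,0.33],"twist":[0,0,0],"fingers":0}
    - {"offset":[0,0,0.33],"twist":[0,0,0],"fingers":0}
    - {"offset":[0,0,0.33],"twist":[0,0,0],"fingers":0}
    - {"offset":[0,0,0.33],"twist":[0,0,0],"fingers":0}
    - {"offset":[0,0,0.33],"twist":[0,0,0],"fingers":0}
  newtons: 25

```text
clock: 10.18
position: [0.4437, 0.1194, 0.0907]
ee_rot: [-2.524, -1.87, -0.001]
force: [-0.9, 1.0, 6.0]
width: 0.625
gripper_force: 25.0
```

Request:
jog_arm:
  plan:
    - {"offset":[0,0,-0.1],"twist":[0,0,0],"fingers":0}
    - {"offset":[0,0,-0.3],"twist":[0,0,0],"fingers":0}
    - {"offset":[0,0,-0.55],"twist":[0,0,0],"fingers":0}
    - {"offset":[0,0,-0.8],"twist":[0,0,0],"fingers":0}
    - {"offset":[-0.15,0,-1],"twist":[0,0,0],"fingers":0}
    - {"offset":[-0.4,0.2,-1],"twist":[0,0,0],"fingers":0}
    - {"offset":[-0.65,0.4,-1],"twist":[0,0,0],"fingers":0}
    - {"offset":[-0.85,0.5,-1],"twist":[0,0,0],"fingers":0}
    - {"offset":[-0.95,0.55,-1],"twist":[0,0,0],"fingers":0}
    - {"offset":[-0.95,0.55,-1],"twist":[0,0,0],"fingers":0}

```text
clock: 11.42
position: [0.4807, -0.0426, 0.241]
ee_rot: [2.527, 1.865, -0.0]
force: [0.8, -0.3, -2.4]
width: 0.63
gripper_force: 25.0
```

```bash
python3 - <<'E'
from h import *
togo([.5375,-.1665,.28])
E
```

```text
pos [ 0.48069003 -0.04263653  0.24100794] j [-0.66  0.24  0.79  1.96 -0.2   1.02 -0.09] F [ 0.80464741 -0.27713499 -2.41657957]
tool [[0.295, 0.956, 0.0], [0.956, -0.295, -0.0], [-0.0, 0.0, -1.0]] units [-0.678  0.605 -0.26 ]
```

Request:
jog_arm:
  plan:
    - {"offset":[0,0,-0.15],"twist":[0,0,0],"fingers":0}
    - {"offset":[-0.15,0.1,-0.26],"twist":[0,0,0],"fingers":0}
    - {"offset":[-0.35,0.3,-0.26],"twist":[0,0,0],"fingers":0}
    - {"offset":[-0.55,0.5,-0.26],"twist":[0,0,0],"fingers":0}
    - {"offset":[-0.68,0.605,-0.26],"twist":[0,0,0],"fingers":0}
    - {"offset":[-0.68,0.605,-0.26],"twist":[0,0,0],"fingers":0}
    - {"offset":[-0.68,0.605,-0.26],"twist":[0,0,0],"fingers":0}

```text
clock: 12.3
position: [0.5378, -0.1635, 0.2793]
ee_rot: [-2.522, -1.871, 0.0]
force: [-0.0, -0.2, -2.9]
width: 0.624
gripper_force: 25.0
```

```bash
python3 - <<'E'
from h import *
togo([.5375,-.1665,.145])
snap('scene','s4')
q={}
for n in('scene','side'):
  if n=='side': snap('side','d4')
  for t in('canister_center','cup_center','stand','lever_ball'):
    l=landmark_of(t,n); q[n,t]=[np.array(r['at'])*[420,560] for r in l]; print(n,t,[(round(r['conf'],2),np.round(np.array(r['at'])*[420,560],1)) for r in l[:4]])
for t in('cup_center','stand','lever_ball'):
  if q['scene',t] and q['side',t]: print(t,tri(ray('scene',*q['scene',t][0]),ray('side',*q['side',t][0])))
a=cv2.imread('pics/d4.png')[140:360,290:470];b=cv2.imread('pics/s4.png')[120:320,110:290]
cv2.imwrite('pics/c4.png',np.hstack([cv2.resize(a,(400,500)),cv2.resize(b,(400,500))]))
E
```

```text
pos [ 0.53780825 -0.16347019  0.27931084] j [-0.39  0.37  0.81  1.72 -0.29  1.18  0.21] F [-2.57995748e-03 -2.37688962e-01 -2.87530531e+00]
tool [[0.29, 0.957, -0.001], [0.957, -0.29, 0.001], [0.001, -0.001, -1.0]] units [-0.021  0.005  0.895]
scene canister_center [(0.85, array([215. , 235.2])), (0.74, array([180.2, 177.3])), (0.71, array([187.7, 335.1]))]
scene cup_center [(0.76, array([250.9, 185.2]))]
scene stand [(0.9, array([278.1, 186.7]))]
scene lever_ball [(0.71, array([226.2, 221.6]))]
side canister_center [(0.8, array([215.2, 155.8])), (0.73, array([199., 417.])), (0.71, array([290.6, 256.4]))]
side cup_center [(0.8, array([278.6, 390.6]))]
side stand [(0.78, array([311.7, 381.7]))]
side lever_ball [(0.68, array([210.9, 373.3]))]
cup_center (array([ 0.53890101, -0.16553541,  0.07932821]), [np.float64(0.0018340862572512094), np.float64(0.001834086257251131)])
stand (array([ 0.53313258, -0.17021878,  0.00253495]), [np.float64(0.0011855900337283654), np.float64(0.001185590033728328)])
lever_ball (array([ 0.55785266, -0.08735009,  0.14823346]), [np.float64(0.0036779872586880594), np.float64(0.003677987258688075)])
```

View pics/c4.png

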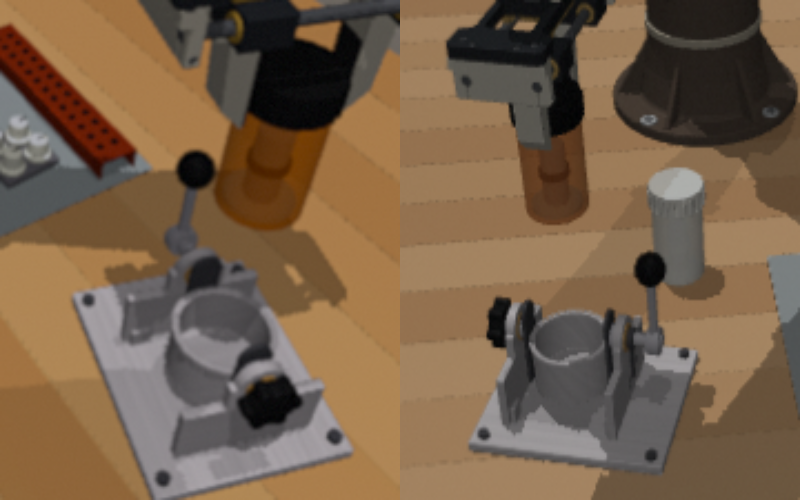

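The cradle is level, with the lever vertical, and the canister hangs upright above the cup. I'll check the cup centre with an overlay of the projected rim, and use the held canister to check for camera bias.

```bash
python3 - <<'E'
from h import *
print('can',tri(ray('scene',180.2,177.3),ray('side',199,417)),'true .5378 -.1635 .2423')
C=np.array([.538,-.166]);out=[]
for n,f,(r0,c0,s) in(('side','d4',(230,330,6)),('scene','s4',(220,145,6))):
    im=cv2.imread(f'pics/{f}.png')[r0:r0+90,c0:c0+66]; im=cv2.resize(im,None,fx=s,fy=s,interpolation=cv2.INTER_CUBIC)
    t=np.linspace(0,2*np.pi,60)
    for r,col in((.031,(0,255,0)),(.0345,(0,0,255))):
        pts=[proj(n,[C[0]+r*np.cos(a),C[1]+r*np.sin(a),.069]) for a in t]
        for a,b in pts: cv2.circle(im,(int((b-c0+.5)*s),int((a-r0+.5)*s)),1,col,-1)
    out.append(im)
cv2.imwrite('pics/c5.png',np.hstack(out))
E
```

```text
can (array([ 0.53997646, -0.16699863,  0.24391086]), [np.float64(0.0010371019710792276), np.float64(0.0010371019710793124)]) true .5378 -.1635 .2423
```

View pics/c5.png

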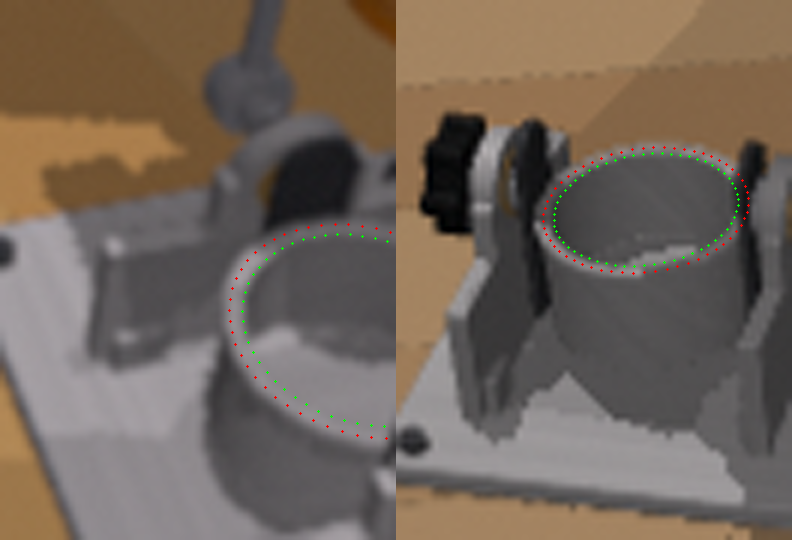

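```bash
python3 - <<'E'
from h import *
out=[]
for n,f,(r0,c0,s) in(('side','d4',(160,380,6)),('scene','s4',(150,145,6))):
    im=cv2.imread(f'pics/{f}.png')[r0:r0+90,c0:c0+66]; im=cv2.resize(im,None,fx=s,fy=s,interpolation=cv2.INTER_CUBIC)
    t=np.linspace(0,2*np.pi,60)
    for C,col in(((.5378,-.1635),(0,255,0)),((.5378,-.167),(0,0,255))):
      for z in (.1925,):
        pts=[proj(n,[C[0]+.027*np.cos(a),C[1]+.027*np.sin(a),z]) for a in t]
        for a,b in pts: cv2.circle(im,(int((b-c0+.5)*s),int((a-r0+.5)*s)),1,col,-1)
    out.append(im)
cv2.imwrite('pics/c6.png',np.hstack(out))
E
```

```text
(no output)
```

View pics/c6.png

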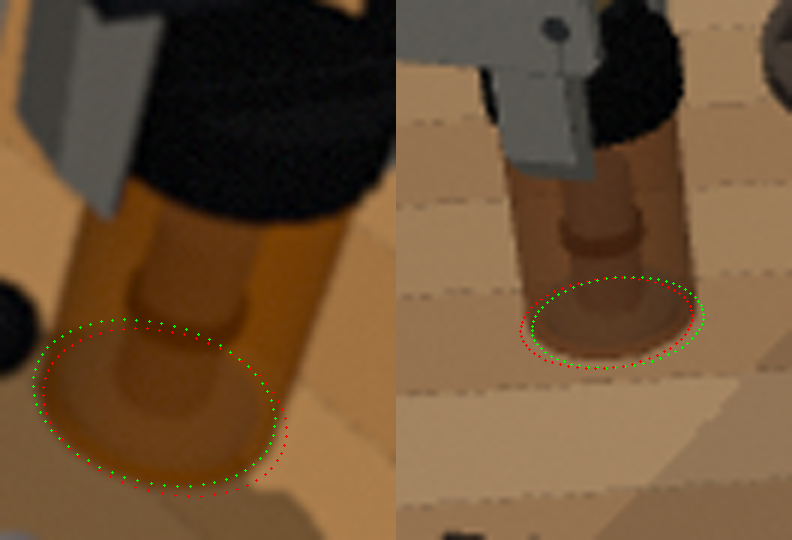

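Request:
jog_arm:
  plan:
    - {"offset":[-0.007,0.007,0.2],"twist":[0,0,0],"fingers":0}
    - {"offset":[-0.007,0.007,0.45],"twist":[0,0,0],"fingers":0}
    - {"offset":[-0.007,0.007,0.62],"twist":[0,0,0],"fingers":0}
    - {"offset":[-0.007,0.007,0.72],"twist":[0,0,0],"fingers":0}
    - {"offset":[-0.007,0.007,0.72],"twist":[0,0,0],"fingers":0}
    - {"offset":[-0.007,0.007,0.72],"twist":[0,0,0],"fingers":0}

```text
clock: 13.55
position: [0.5393, -0.1668, 0.1724]
ee_rot: [2.524, 1.869, 0.002]
force: [-0.2, 0.7, -0.3]
width: 0.627
gripper_force: 25.0
```

```bash
python3 - <<'E'
from h import *
snap('scene','s7');snap('side','d7');togo([.5385,-.1648,.12])
a=cv2.imread('pics/d7.png')[200:310,340:450];b=cv2.imread('pics/s7.png')[190:290,140:240]
cv2.imwrite('pics/c7.png',np.hstack([cv2.resize(a,(400,400),interpolation=2),cv2.resize(b,(400,400),interpolation=2)]))
E
```

```text
pos [ 0.53934957 -0.1667211   0.17246649] j [-0.32  0.48  0.75  1.86 -0.39  0.96  0.31] F [-0.47068606 -0.11131144 -0.653215  ]
tool [[0.292, 0.957, 0.002], [0.957, -0.292, -0.0], [0.0, 0.002, -1.0]] units [ 0.01 -0.01  0.35]
```

View pics/c7.png

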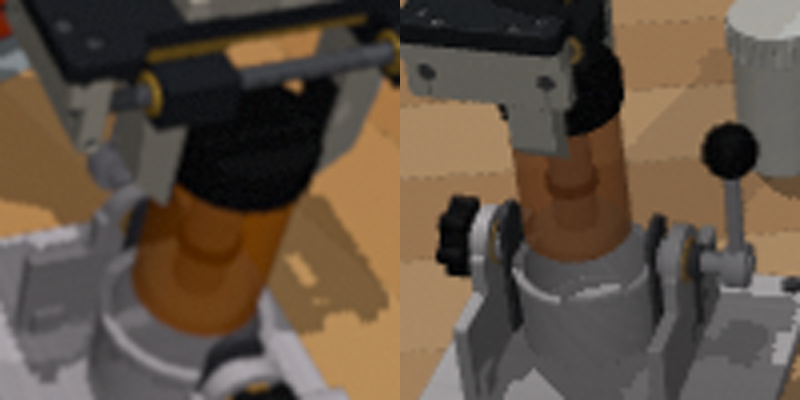

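The canister's bottom is just above the rim and centred to within about 1–2 mm in both views. I'll lower it with a small correction.

Request:
jog_arm:
  plan:
    - {"offset":[0.01,-0.005,0.05],"twist":[0,0,0],"fingers":0}
    - {"offset":[0.01,-0.005,0.1],"twist":[0,0,0],"fingers":0}
    - {"offset":[0.01,-0.005,0.15],"twist":[0,0,0],"fingers":0}
    - {"offset":[0.01,-0.005,0.2],"twist":[0,0,0],"fingers":0}
    - {"offset":[0.01,-0.005,0.2],"twist":[0,0,0],"fingers":0}

```text
clock: 14.28
position: [0.538, -0.1647, 0.1407]
ee_rot: [-2.524, -1.869, 0.001]
force: [-0.0, -0.2, -1.5]
width: 0.63
gripper_force: 25.0
```

Request:
jog_arm:
  plan:
    - {"offset":[0,0,0.04],"twist":[0,0,0],"fingers":0}
    - {"offset":[0,0,0.08],"twist":[0,0,0],"fingers":0}
    - {"offset":[0,0,0.11],"twist":[0,0,0],"fingers":0}
    - {"offset":[0,0,0.13],"twist":[0,0,0],"fingers":0}
    - {"offset":[0,0,0.13],"twist":[0,0,0],"fingers":0}
    - {"offset":[0,0,0.13],"twist":[0,0,0],"fingers":0}

```text
clock: 15.02
position: [0.5385, -0.1649, 0.1221]
ee_rot: [2.524, 1.87, 0.0]
force: [-0.4, 0.5, -1.9]
width: 0.623
gripper_force: 25.0
```

Request:
jog_arm:
  plan:
    - {"offset":[0,0,0.01],"twist":[0,0,0],"fingers":0}
    - {"offset":[0,0,0.02],"twist":[0,0,0],"fingers":0}
    - {"offset":[0,0,0.02],"twist":[0,0,0],"fingers":0}

```text
clock: 15.4
position: [0.5384, -0.1648, 0.1189]
ee_rot: [-2.525, -1.87, -0.0]
force: [-0.1, -0.2, -1.5]
width: 0.623
gripper_force: 25.0
```

Request:
jog_arm:
  plan:
    - {"offset":[0,0,0.006],"twist":[0,0,0],"fingers":0}
    - {"offset":[0,0,0.012],"twist":[0,0,0],"fingers":0}
    - {"offset":[0,0,0.012],"twist":[0,0,0],"fingers":0}

```text
clock: 15.78
position: [0.5385, -0.165, 0.1186]
ee_rot: [-2.525, -1.869, -0.002]
force: [-5.8, 2.6, 19.4]
width: 0.627
gripper_force: 25.0
```

Seated. I'll ease off, let go and rise.

Request:
jog_arm:
  plan:
    - {"offset":[0,0,-0.008],"twist":[0,0,0],"fingers":0}
    - {"offset":[0,0,-0.008],"twist":[0,0,0],"fingers":0}
    - {"offset":[0,0,-0.008],"twist":[0,0,0],"fingers":0.5}
    - {"offset":[0,0,-0.008],"twist":[0,0,0],"fingers":1}
    - {"offset":[0,0,-0.008],"twist":[0,0,0],"fingers":1}
    - {"offset":[0,0,-0.008],"twist":[0,0,0],"fingers":1}
    - {"offset":[0,0,-0.15],"twist":[0,0,0],"fingers":1}
    - {"offset":[0,0,-0.4],"twist":[0,0,0],"fingers":1}
    - {"offset":[0,0,-0.7],"twist":[0,0,0],"fingers":1}
    - {"offset":[0,0,-0.9],"twist":[0,0,0],"fingers":1}
    - {"offset":[0,0,-0.9],"twist":[0,0,0],"fingers":1}

```text
clock: 17.15
position: [0.5396, -0.1654, 0.2543]
ee_rot: [2.522, 1.868, 0.005]
force: [-0.2, -0.1, -0.6]
width: 0.998
gripper_force: 0.0
```

```bash
python3 - <<'E'
from h import *
snap('scene','s8');snap('side','d8');togo([.5385+.0234,-.165+.0765,.2])
a=cv2.imread('pics/d8.png')[180:330,330:450];b=cv2.imread('pics/s8.png')[190:310,140:250]
cv2.imwrite('pics/c8.png',np.hstack([cv2.resize(a,(400,500),interpolation=2),cv2.resize(b,(400,500),interpolation=2)]))
E
```

```text
pos [ 0.53828371 -0.16453072  0.25172142] j [-0.38  0.39  0.81  1.76 -0.31  1.12  0.23] F [-0.66718016 -0.31665009 -0.42445706]
tool [[0.291, 0.957, -0.0], [0.957, -0.291, 0.0], [0.0, -0.0, -1.0]] units [0.531 0.003 0.345]
```

View pics/c8.png

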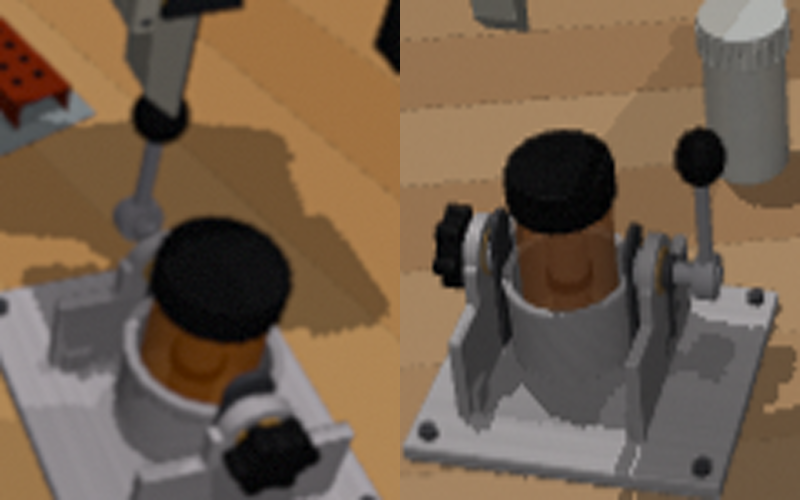

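The views show the canister standing in the cup, released, with the lever upright. Next I'll turn the gripper and take the ball.

Request:
jog_arm:
  plan:
    - {"offset":[0.1,0,0],"twist":[0,0,-0.03],"fingers":0.05}
    - {"offset":[0.25,0,0],"twist":[0,0,-0.06],"fingers":0.05}
    - {"offset":[0.4,0,0],"twist":[0,0,-0.09],"fingers":0.05}
    - {"offset":[0.53,0.003,0],"twist":[0,0,-0.12],"fingers":0.05}
    - {"offset":[0.53,0.003,0],"twist":[0,0,-0.145],"fingers":0.05}
    - {"offset":[0.53,0.003,0],"twist":[0,0,-0.175],"fingers":0.05}
    - {"offset":[0.53,0.003,0],"twist":[0,0,-0.2],"fingers":0.05}
    - {"offset":[0.53,0.003,0],"twist":[0,0,-0.225],"fingers":0.05}
    - {"offset":[0.53,0.003,0.1],"twist":[0,0,-0.25],"fingers":0.05}
    - {"offset":[0.53,0.003,0.3],"twist":[0,0,-0.25],"fingers":0.05}
    - {"offset":[0.53,0.003,0.5],"twist":[0,0,-0.25],"fingers":0.05}
    - {"offset":[0.53,0.003,0.5],"twist":[0,0,-0.25],"fingers":0.05}

```text
clock: 18.75
position: [0.5597, -0.0885, 0.1741]
ee_rot: [-0.462, -3.101, 0.001]
force: [-0.2, -0.4, 0.5]
width: 0.522
gripper_force: 0.0
```

```bash
python3 - <<'E'
from h import *
togo([.562,-.0885,.143])
l=landmark_of('lever_ball','wrist') if get_image('wrist') is not None else 0
print([(r['conf'],onz('wrist',*(np.array(r['at'])*[420,560]),.145)) for r in l])
get_image('scene');l=landmark_of('lever_ball','scene')
print([(r['conf'],np.array(r['at'])*[420,560],onz('scene',*(np.array(r['at'])*[420,560]),.145)) for r in l])
E
```

```text
pos [ 0.55967991 -0.08848428  0.1740542 ] j [-0.22  0.42  0.39  1.82 -0.19  0.94  1.53] F [-0.24333076 -0.42726728  0.48195989]
tool [[-0.956, 0.292, -0.007], [0.292, 0.957, 0.0], [0.006, -0.002, -1.0]] units [-0.016  0.005  0.207]
[(0.84, array([ 0.56620798, -0.08992501,  0.145     ]))]
[(0.61, array([226.506, 220.416]), array([ 0.55720978, -0.09282279,  0.145     ]))]
```

Request:
jog_arm:
  plan:
    - {"offset":[-0.016,0,0.1],"twist":[0,0,0],"fingers":0.05}
    - {"offset":[-0.016,0,0.2],"twist":[0,0,0],"fingers":0.05}
    - {"offset":[-0.016,0,0.2],"twist":[0,0,0],"fingers":0.05}
    - {"offset":[-0.016,0,0.2],"twist":[0,0,0],"fingers":-0.6}
    - {"offset":[-0.016,0,0.2],"twist":[0,0,0],"fingers":-0.6}
    - {"offset":[-0.016,0,0.2],"twist":[0,0,0],"fingers":-0.6}
    - {"offset":[-0.016,0,0.2],"twist":[0,0,0],"fingers":-0.6}
  newtons: 20

```text
clock: 19.82
position: [0.5644, -0.0901, 0.1475]
ee_rot: [0.464, 3.107, -0.001]
force: [-1.5, -2.1, 1.5]
width: 0.289
gripper_force: 20.0
```

Request:
jog_arm:
  plan:
    - {"offset":[-0.049,0,0.003],"twist":[0,0,0],"fingers":-0.6}
    - {"offset":[-0.097,0,0.01],"twist":[0,0,0],"fingers":-0.6}
    - {"offset":[-0.144,0,0.023],"twist":[0,0,0],"fingers":-0.6}
    - {"offset":[-0.19,0,0.04],"twist":[0,0,0],"fingers":-0.6}
    - {"offset":[-0.233,0,0.063],"twist":[0,0,0],"fingers":-0.6}
    - {"offset":[-0.274,0,0.089],"twist":[0,0,0],"fingers":-0.6}
    - {"offset":[-0.312,0,0.12],"twist":[0,0,0],"fingers":-0.6}
    - {"offset":[-0.312,0,0.12],"twist":[0,0,0],"fingers":-0.6}

```text
clock: 20.82
position: [0.6101, -0.1038, 0.1293]
ee_rot: [0.463, 3.106, -0.001]
force: [2.8, -2.7, 0.8]
width: 0.289
gripper_force: 20.0
```

```bash
python3 - <<'E'
from h import *
get_image('scene');get_image('side');togo([.562,-.0885,.143]);q={}
for n in('scene','side'):
  for t in('lever_ball','cup_center','canister_center'):
    l=landmark_of(t,n);q[n,t]=[np.array(r['at'])*[420,560] for r in l];print(n,t,[(round(r['conf'],2),np.round(np.array(r['at'])*[420,560],1)) for r in l])
u=np.array([.957,-.291])
for th in (38,42,45,48):
    t=np.radians(th);b=[.562+.957*.07*np.sin(t),-.0885-.291*.07*np.sin(t),.075+.07*np.cos(t)]
    print(th,np.round(b,4),*[np.round(proj(n,b),1) for n in('scene','side')])
E
```

```text
pos [ 0.60990776 -0.10372318  0.12945508] j [-0.17  0.55  0.37  1.74 -0.24  0.89  1.58] F [ 3.28755918 -2.79896146  1.24669656]
tool [[-0.956, 0.292, 0.002], [0.292, 0.956, -0.001], [-0.002, -0.0, -1.0]] units [ 0.335  0.004 -0.091]
scene lever_ball []
scene cup_center [(0.79, array([253.2, 186.7])), (0.71, array([247.6, 216.9]))]
scene canister_center [(0.86, array([187.6, 333.9])), (0.75, array([213. , 237.5])), (0.69, array([252.2, 181.4]))]
side lever_ball [(0.57, array([217.3, 402.4]))]
side cup_center [(0.78, array([278.9, 394.4]))]
side canister_center [(0.91, array([213.4, 156. ])), (0.85, array([277.8, 401. ])), (0.69, array([291. , 256.4]))]
38 [ 0.6032 -0.101   0.1302] [247.1 217.4] [216.3 400.4]
42 [ 0.6068 -0.1021  0.127 ] [249.7 217. ] [217.3 402.1]
45 [ 0.6094 -0.1029  0.1245] [251.6 216.7] [218.2 403.3]
48 [ 0.6118 -0.1036  0.1218] [253.5 216.4] [219.1 404.4]
```

Request:
jog_arm:
  plan:
    - {"offset":[-0.01,0,0.009],"twist":[0,0,0],"fingers":-0.6}
    - {"offset":[-0.02,0,0.019],"twist":[0,0,0],"fingers":-0.6}
    - {"offset":[-0.02,0,0.019],"twist":[0,0,0],"fingers":-0.6}

```text
clock: 21.6
position: [0.6124, -0.1044, 0.127]
ee_rot: [0.463, 3.106, -0.0]
force: [1.4, -3.5, 5.8]
width: 0.289
gripper_force: 20.0
```

```bash
python3 - <<'E'
from h import *
u=np.array([.957,-.291,0]);w=np.array([.291,.957,0]);ez=np.array([0,0,1.])
ax=np.array([.5385,-.165,.075])
from scipy.spatial import ConvexHull
for n in('side','scene'):
    im=get_image(n);cv2.imwrite(f'pics/h_{n}.png',im[:,:,::-1])
    ims=im.astype(int)
    R_=regions_of('canister_center',n);togo([.562,-.0885,.143]) if n=='side' else 0
    t0=np.radians(45);pc=proj(n,ax)
    best=min(R_,key=lambda r:np.hypot(*(np.argwhere(r['region']).mean(0)-pc)))
    m=best['region'];print(n,best['conf'],m.sum(),np.argwhere(m).mean(0))
    for th in range(33,58,3):
        t=np.radians(th);a=np.cos(t)*ez+np.sin(t)*u;b=np.cos(t)*u-np.sin(t)*ez
        pts=[proj(n,ax+a*h+r*(np.cos(p)*b+np.sin(p)*w)+b*.004) for h,r in((-.006,.027),(.034,.027),(.034,.029),(.056,.029)) for p in np.linspace(0,6.28,30)]
        P=np.zeros((420,560),np.uint8);cv2.fillConvexPoly(P,cv2.convexHull(np.array(pts,np.float32)[:,::-1]).astype(np.int32),1)
        P=P>0;print(th,round((P&m).sum()/(P|m).sum(),3),np.argwhere(P).mean(0).round(1))
E
```

```text
pos [ 0.61238797 -0.10440801  0.12697764] j [-0.16  0.56  0.36  1.74 -0.24  0.89  1.58] F [ 2.33504784 -3.87731689  5.59474402]
tool [[-0.956, 0.292, 0.001], [0.292, 0.956, -0.0], [-0.001, 0.0, -1.0]] units [ 0.352  0.003 -0.107]
side 0.98 1847 [274.60638874 407.56307526]
33 0.719 [270.6 403.3]
36 0.736 [271.  403.6]
39 0.75 [271.4 403.8]
42 0.756 [271.9 404.2]
45 0.747 [271.9 404.2]
48 0.748 [272.3 404.6]
51 0.755 [273.1 405. ]
54 0.751 [273.4 405.3]
57 0.737 [273.8 405. ]
scene 0.57 983 [256.29603255 179.92878942]
33 0.539 [248.3 181.6]
36 0.562 [248.9 181.4]
39 0.596 [249.8 181.3]
42 0.626 [250.6 181.1]
45 0.67 [251.4 180.9]
48 0.71 [252.3 180.7]
51 0.754 [253.2 180.6]
54 0.811 [254.  180.5]
57 0.868 [255.  180.6]
```

```bash
python3 - <<'E'
from h import *
u=np.array([.957,-.291,0]);w=np.array([.291,.957,0]);ez=np.array([0,0,1.]);ax=np.array([.5385,-.165,.075])
for n in('side','scene'):
    im=cv2.imread(f'pics/h_{n}.png');r,c=[int(x) for x in proj(n,ax)]
    best=[]
    D=(im.max(2)<60)
    print(n,(r,c))
    for y in range(r-34,r+36,3): print(y,''.join('#' if D[y,x] else ('o' if int(im[y,x,2])-int(im[y,x,0])>45 else '.') for x in range(c-40,c+50)))
    for th in(35,40,45,50,55):
        t=np.radians(th);a=np.cos(t)*ez+np.sin(t)*u;b=np.cos(t)*u-np.sin(t)*ez
        L=[np.array([proj(n,ax+a*h+.029*(np.cos(p)*b+np.sin(p)*w)+b*.004) for p in np.linspace(0,6.28,60)]) for h in(.034,.056)]
        P=np.vstack(L);print(th,'rows',P[:,0].min().round(1),P[:,0].max().round(1),'cols',P[:,1].min().round(1),P[:,1].max().round(1))
E
```

```text
side (281, 390)
247 ooooooooooooooo..............ooooooooooooooooooooooooooooooooooooooooooooooooooooooooooooo
250 ooooooooooooooooo....................ooooooooooooooooooooooooo.#########oooooooooooooooooo
253 ooooooooooooooooooooo......................ooooooooooooooo################oooooooooooooooo
256 oooooooooooooooooo..........ooo..###########......ooooooooo################.oooooooooooooo
259 ooooooooooooooo.........o.....###############......oooooooooo################.oooooooooooo
262 ooooo....................###############......ooooooooooooooooo################ooooooooooo
265 .............#..............#########....oooooooooooooooooooooooo################ooooooooo
268 ..................##..............ooooooooooooooooooooooooooooooooo################.oooooo
271 ..............####............oooooooooooooooooooooooooooooooooooooo################.ooooo
274 ..........####............oooooooooooooooooooooooooooooooooooooooooooo################.ooo
277 ......####.................ooooooooooooooooooooooooooooooooooooooooooooo################oo
280 .............................oooooo
[... 3162 characters left out ...]
.................##.....................
275 ooooooo............................................................##.....................
278 ooooo............................................................#........................
281 ooo.........#................................................#............................
284 oo........................................................................................
287 ..........................................................................................
35 rows 231.2 263.0 cols 164.0 196.1
40 rows 233.2 264.8 cols 163.6 195.9
45 rows 235.4 266.5 cols 163.3 195.6
50 rows 237.8 268.1 cols 163.0 195.4
55 rows 240.1 270.5 cols 162.8 195.2
```

The cap's attitude fits the canister leaning about 12° in its loose cup, as an 8 mm clearance allows, with the cradle at about 45°. The arm's displacement and the ball's pixel position before the last nudge agree with that. I'll hold here.

Request:
jog_arm:
  plan:
    - {"offset":[0,0,0],"twist":[0,0,0],"fingers":-0.6}
    - {"offset":[0,0,0],"twist":[0,0,0],"fingers":-0.6}
    - {"offset":[0,0,0],"twist":[0,0,0],"fingers":-0.6}
    - {"offset":[0,0,0],"twist":[0,0,0],"fingers":-0.6}
    - {"offset":[0,0,0],"twist":[0,0,0],"fingers":-0.6}
    - {"offset":[0,0,0],"twist":[0,0,0],"fingers":-0.6}
    - {"offset":[0,0,0],"twist":[0,0,0],"fingers":-0.6}
    - {"offset":[0,0,0],"twist":[0,0,0],"fingers":-0.6}
    - {"offset":[0,0,0],"twist":[0,0,0],"fingers":-0.6}
    - {"offset":[0,0,0],"twist":[0,0,0],"fingers":-0.6}
    - {"offset":[0,0,0],"twist":[0,0,0],"fingers":-0.6}
    - {"offset":[0,0,0],"twist":[0,0,0],"fingers":-0.6}
    - {"offset":[0,0,0],"twist":[0,0,0],"fingers":-0.6}
    - {"offset":[0,0,0],"twist":[0,0,0],"fingers":-0.6}
    - {"offset":[0,0,0],"twist":[0,0,0],"fingers":-0.6}
    - {"offset":[0,0,0],"twist":[0,0,0],"fingers":-0.6}
    - {"offset":[0,0,0],"twist":[0,0,0],"fingers":-0.6}
    - {"offset":[0,0,0],"twist":[0,0,0],"fingers":-0.6}
    - {"offset":[0,0,0],"twist":[0,0,0],"fingers":-0.6}
    - {"offset":[0,0,0],"twist":[0,0,0],"fingers":-0.6}

```text
clock: 24.3
position: [0.6124, -0.1044, 0.127]
ee_rot: [0.463, 3.106, -0.0]
force: [1.4, -3.9, 6.1]
width: 0.29
gripper_force: 20.0
```

```bash
python3 - <<'E'
from h import *
u=np.array([.957,-.291,0]);pv=np.array([.5619,-.0885,.075])
for n in('side','scene'):
    im=cv2.imread(f'pics/h_{n}.png').astype(np.float32);print(n,'pivot',np.round(proj(n,pv),1))
    for R_ in(.022,.03,.038,.045):
        s=[]
        for th in range(25,66,2):
            t=np.radians(th);r,c=proj(n,pv+R_*(np.sin(t)*u+np.cos(t)*np.array([0,0,1])))
            p=cv2.getRectSubPix(im,(1,1),(float(c),float(r)))[0,0];s.append(int(p[2]-p[0]))
        print(R_,s)
E
```

```text
side pivot [244.2 370.5]
0.022 [43, 36, 27, 18, 10, 4, 0, -2, -5, -5, -4, -4, -4, -4, -4, -3, -1, 0, 4, 11, 20]
0.03 [61, 58, 54, 43, 30, 18, 8, 1, -3, -5, -5, -5, -5, -3, 0, 5, 12, 25, 38, 50, 56]
0.038 [62, 61, 61, 55, 45, 31, 15, 4, -1, -5, -5, -5, -4, -1, 6, 16, 32, 47, 56, 61, 62]
0.045 [60, 61, 61, 60, 55, 42, 24, 7, -3, -4, -3, -2, 0, 5, 19, 38, 52, 59, 61, 61, 61]
scene pivot [256.1 224.7]
0.022 [8, 8, 8, 7, 7, 7, 6, 6, 5, 5, 4, 4, 3, 2, 1, 1, 1, 0, 0, 0, 0]
0.03 [6, 6, 6, 6, 5, 3, 2, 2, 1, 2, 1, 0, 0, -1, -1, 0, 0, -1, 0, 0, 0]
0.038 [5, 3, 1, 0, 0, -1, -1, -1, -1, -1, 0, 0, 0, -1, -1, 0, 0, 0, 0, 0, 0]
0.045 [0, 0, -1, -1, -1, 0, 0, 1, 0, -1, -1, 0, 0, -1, -1, -1, 0, 0, 0, 0, 0]
```

The lever rod in the side picture sits at 45°, so the hold counts. Now I'll bring it back to level.

Request:
jog_arm:
  plan:
    - {"offset":[0.032,0,-0.029],"twist":[0,0,0],"fingers":-0.6}
    - {"offset":[0.071,0,-0.059],"twist":[0,0,0],"fingers":-0.6}
    - {"offset":[0.113,0,-0.084],"twist":[0,0,0],"fingers":-0.6}
    - {"offset":[0.157,0,-0.105],"twist":[0,0,0],"fingers":-0.6}
    - {"offset":[0.203,0,-0.12],"twist":[0,0,0],"fingers":-0.6}
    - {"offset":[0.251,0,-0.131],"twist":[0,0,0],"fingers":-0.6}
    - {"offset":[0.291,0,-0.137],"twist":[0,0,0],"fingers":-0.6}
    - {"offset":[0.332,0,-0.139],"twist":[0,0,0],"fingers":-0.6}
    - {"offset":[0.36,0,-0.139],"twist":[0,0,0],"fingers":-0.6}
    - {"offset":[0.375,0,-0.139],"twist":[0,0,0],"fingers":-0.6}
    - {"offset":[0.375,0,-0.139],"twist":[0,0,0],"fingers":-0.6}

```text
clock: 25.68
position: [0.5615, -0.0892, 0.1476]
ee_rot: [0.463, 3.1, -0.003]
force: [17.2, -9.5, -15.0]
width: 0.29
gripper_force: 20.0
```

```bash
cat > chk.py <<'E'
from h import *
u=np.array([.957,-.291,0]);pv=np.array([.5619,-.0885,.075])
for n in('side','scene'):
    im=get_image(n)[:,:,::-1].copy();cv2.imwrite(f'pics/k_{n}.png',im);im=im.astype(np.float32)
    print(n,[(round(r['conf'],2),np.round(np.array(r['at'])*[420,560],1)) for r in landmark_of('canister_center',n)])
    print('pred can',proj(n,[.5385,-.165,.081]))
    for R_ in(.022,.03,.038,.045):
        s=[]
        for th in range(-26,27,2):
            t=np.radians(th);r,c=proj(n,pv+R_*(np.sin(t)*u+np.cos(t)*np.array([0,0,1])))
            p=cv2.getRectSubPix(im,(1,1),(float(c),float(r)))[0,0];s.append(int(p[2]-p[0]))
        print(R_,s)
E
python3 chk.py
```

```text
side [(0.94, array([278. , 400.7])), (0.92, array([291.3, 258.7])), (0.91, array([212.6, 153.8]))]
pred can (np.float64(278.5797444839004), np.float64(391.3050138111393))
0.022 [63, 62, 62, 61, 61, 60, 53, 45, 33, 19, 8, 2, -4, -4, -3, -3, -3, 0, 4, 9, 21, 33, 43, 51, 59, 60, 62]
0.03 [61, 61, 61, 61, 62, 62, 62, 59, 54, 42, 25, 5, 0, -4, -4, -3, -3, 5, 16, 33, 47, 58, 62, 63, 63, 62, 62]
0.038 [61, 61, 62, 62, 62, 61, 62, 62, 61, 55, 37, 18, 4, 2, 5, 6, 7, 8, 10, 12, 15, 17, 17, 17, 16, 13, 11]
0.045 [61, 61, 61, 62, 61, 61, 62, 62, 62, 61, 48, 21, 5, 3, 5, 7, 7, 7, 9, 10, 10, 9, 9, 8, 8, 8, 10]
scene [(0.85, array([187.1, 333.2])), (0.76, array([210.4, 236.4])), (0.67, array([246.5, 185.2]))]
pred can (np.float64(249.69336169625984), np.float64(186.20653916802112))
0.022 [27, 23, 19, 14, 11, 10, 9, 7, 6, 5, 4, 2, 1, 0, 0, 0, 0, 0, 0, 0, 0, 0, 0, 0, -1, -1, 0]
0.03 [44, 40, 35, 31, 27, 23, 20, 16, 13, 9, 5, 1, 0, -1, -1, -1, -1, -1, -1, -1, 0, 0, 1, 3, 5, 6, 7]
0.038 [55, 52, 49, 45, 42, 38, 32, 25, 17, 9, 3, -1, -1, -1, -1, -1, 0, 0, 0, 1, 2, 2, 3, 4, 8, 14, 22]
0.045 [58, 57, 55, 54, 53, 50, 40, 27, 17, 9, 1, 0, 0, 0, -1, -1, -1, 0, 0, 0, 1, 6, 14, 20, 26, 32, 37]
```

```bash
python3 - <<'E'
from h import *
u=np.array([.957,-.291,0]);pv=np.array([.5619,-.0885,.075])
im=cv2.imread('pics/d8.png').astype(np.float32)
for R_ in(.022,.03,.038,.045):
    s=[]
    for th in range(-26,27,2):
        t=np.radians(th);r,c=proj('side',pv+R_*(np.sin(t)*u+np.cos(t)*np.array([0,0,1])))
        p=cv2.getRectSubPix(im,(1,1),(float(c),float(r)))[0,0];s.append(int(p[2]-p[0]))
    print(R_,s)
for f in('d8','k_side','s8','k_scene'):
    im=cv2.imread(f'pics/{f}.png');r,c=(265,392) if 'd' in f and 'scene' not in f else (235,186)
    print(f)
    for y in range(r-28,r+36,3): print(y,''.join('#' if im[y,x].max()<60 else ('o' if int(im[y,x,2])-int(im[y,x,0])>45 else '.') for x in range(c-30,c+40)))
E
```

```text
0.022 [62, 62, 61, 61, 61, 60, 52, 44, 32, 18, 8, 1, -4, -4, -4, -3, -3, 0, 3, 8, 20, 31, 41, 49, 57, 59, 61]
0.03 [60, 61, 61, 61, 62, 62, 63, 59, 53, 41, 25, 7, 0, -4, -4, -3, -3, 5, 15, 32, 46, 56, 60, 62, 62, 62, 62]
0.038 [61, 61, 61, 61, 61, 61, 61, 62, 62, 55, 37, 17, 0, -4, -4, -3, 2, 17, 38, 53, 61, 62, 62, 61, 61, 61, 61]
0.045 [61, 61, 61, 60, 60, 61, 61, 61, 62, 61, 48, 20, 2, -3, -3, -1, 8, 29, 54, 61, 62, 62, 61, 60, 61, 61, 60]
d8
237 oooooooo......oooooooooooooooooooooooooooooooooooooooooooooooooooooooo
240 ooo.............oooooooooooooooooooooooooooooooooooooooooooooooooooooo
243 oo...............ooooooooooooooooooooooooooooooooooooooooooooooooooooo
246 oo................oooo..################..oooooooooooooooooooooooooooo
249 ooo................###########################.ooooooooooooooooooooooo
252 oooooo...........#################################.ooooooooooooooooooo
255 oooooo.........######################################ooooooooooooooooo
258 ooo...........########################################.ooooooooooooooo
261 .............#################################
[... 5267 characters left out ...]
ooo.oooooooooooooooo.....
246 ##......###############################......o.###.o......o....oo.....
249 #........###########################..........####.............ooo....
252 #........#####......#########..ooo.#.........###........#######.......
255 #.......####...#...ooooooooooooooo.#..........##........###...........
258 ##......####...##...ooooooooooo.o##oo.........###......#######........
261 oo.......####......o.ooooooooooooooooo........###.......#####.#.......
264 o.....#.######................................####......#######.......
267 ....#.#########................................###.....#######........
270 ....#.#########................................##......######.........
```

The lever matches its earlier level picture exactly, but the cap still leans about 12° towards +x, tilted against the rim. I'll let go of the ball and then ease the cap upright with an open finger, which pushes the cradle against its stop.

Request:
jog_arm:
  plan:
    - {"offset":[-0.04,0,0.01],"twist":[0,0,0],"fingers":-0.6}
    - {"offset":[-0.04,0,0.01],"twist":[0,0,0],"fingers":0.05}
    - {"offset":[-0.04,0,0.01],"twist":[0,0,0],"fingers":0.05}
    - {"offset":[-0.04,0,0.01],"twist":[0,0,0],"fingers":0.05}
    - {"offset":[-0.04,0,-0.2],"twist":[0,0,0],"fingers":0.05}
    - {"offset":[-0.04,0,-0.5],"twist":[0,0,0],"fingers":0.05}
    - {"offset":[-0.04,0,-0.8],"twist":[0,0,0.01],"fingers":0.3}
    - {"offset":[-0.06,-0.1,-0.8],"twist":[0,0,0.04],"fingers":1}
    - {"offset":[-0.08,-0.2,-0.8],"twist":[0,0,0.07],"fingers":1}
    - {"offset":[-0.1,-0.3,-0.8],"twist":[0,0,0.1],"fingers":1}
    - {"offset":[-0.12,-0.4,-0.8],"twist":[0,0,0.13],"fingers":1}
    - {"offset":[-0.12,-0.5,-0.8],"twist":[0,0,0.155],"fingers":1}
    - {"offset":[-0.12,-0.533,-0.8],"twist":[0,0,0.18],"fingers":1}
    - {"offset":[-0.12,-0.533,-0.8],"twist":[0,0,0.205],"fingers":1}
    - {"offset":[-0.12,-0.533,-0.8],"twist":[0,0,0.23],"fingers":1}
    - {"offset":[-0.12,-0.533,-0.8],"twist":[0,0,0.25],"fingers":1}
    - {"offset":[-0.12,-0.533,-0.8],"twist":[0,0,0.25],"fingers":1}

```text
clock: 28.0
position: [0.5519, -0.1688, 0.2668]
ee_rot: [-2.523, -1.871, 0.001]
force: [-0.8, 0.3, 0.5]
width: 0.999
gripper_force: 0.0
```

```bash
cat > lean.py <<'E'
from h import *
from scipy.optimize import least_squares
u=np.array([.957,-.291,0]);w=np.array([.291,.957,0]);ez=np.array([0,0,1.])
o=observe();print('clock',o['clock'],'F',o['force'])
M={}
for n,box in(('side',(235,305,370,440)),('scene',(212,275,155,208))):
    im=get_image(n);R_=regions_of('canister_center',n);pc=proj(n,[.5385,-.165,.085])
    m=min(R_,key=lambda r:np.hypot(*(np.argwhere(r['region']).mean(0)-pc)))['region']
    D=(m&(im.max(2)<60)).astype(np.uint8);k,lab,st,ce=cv2.connectedComponentsWithStats(D)
    i=1+st[1:,4].argmax();M[n]=lab==i;print(n,'cap px',st[i].tolist(),ce[i].round(1)[::-1])
def cap(n,c,th):
    a=np.cos(th)*ez+np.sin(th)*u;b=np.cos(th)*u-np.sin(th)*ez
    return cv2.convexHull(np.array([proj(n,c+a*h+.029*(np.cos(p)*b+np.sin(p)*w)) for h in(-.011,.011) for p in np.linspace(0,6.28,40)],np.float32)[:,::-1])
def f(x):
    r=[]
    for n in M:
        h=cap(n,np.array(x[:3]),x[3]);P=np.zeros((420,560),np.uint8);cv2.fillConvexPoly(P,(h*16).round().astype(np.int32),1,cv2.LINE_8,4)
        r.append(((P>0)^M[n]).sum()/M[n].sum())
    return sum(r)
from scipy.optimize import differential_evolution
s=differential_evolution(f,[(.52,.58),(-.20,-.145),(.10,.145),(-.15,.4)],maxiter=40,popsize=8,seed=1,tol=1e-4)
d=s.x[:3]-[.5385,-.165,.12];print('cap centre',s.x[:3].round(4),'u,w,z off',(d@u).round(4),(d@w).round(4),d[2].round(4),'lean deg',np.degrees(s.x[3]).round(1),'res',round(s.fun,2))
E
python3 lean.py; python3 -c "
from h import *
togo([.5385+.957*.012,-.165-.291*.012,.145])"
```

```text
clock 28.0 F [-0.83351129  0.2668809   0.46108349]
side cap px [387, 242, 43, 36, 1070] [259.2 408.9]
scene cap px [165, 224, 32, 37, 766] [239.4 180.8]
pos [ 0.55197    -0.16930207  0.26706284] j [-0.36  0.41  0.81  1.7  -0.32  1.17  0.24] F [ 0.12552971  0.48369763 -0.64701814]
tool [[0.289, 0.957, -0.0], [0.957, -0.289, 0.0], [0.0, -0.0, -1.0]] units [ 0.001 -0.014  0.814]Traceback (most recent call last):
    calc_energies = list(
        self._mapwrapper(self.func, parameters_pop[0:S])
    )
    return self.f(x, *self.args)
           ~~~~~~^^^^^^^^^^^^^^^
  File "lean.py", line 17, in f
    h=cap(n,np.array(x[:3]),x[3]);P=np.zeros((420,560),np.uint8);cv2.fillConvexPoly(P,(h*16).round().astype(np.int32),1,cv2.LINE_8,4)
  File "lean.py", line 13, in cap
    return cv2.convexHull(np.array([proj(n,c+a*h+.029*(np.cos(p)*b+np.sin(p)*w)) for h in(-.011,.011) for p in np.linspace(0,6.28,40)],np.float32)[:,::-1])
                                    ~~~~^^^^^^^^^^^^^^^^^^^^^^^^^^^^^^^^^^^^^^^^
  File "h.py", line 21, in proj
    c,f=cam(n); q=rot(c['attitude']).T@(np.array(P)-c['position']); u=q[:2]/q[2]; u=u*(1+c['k1']*(u@u)); return u[1]*f+c['cy'],u[0]*f+c['cx']
        ~~~^^^
  File "h.py", line 5, in cam
    c=calibration(n); f=210/np.tan(np.radians(c['fov_y'])/2); return c,f
ValueError: time passes only in moves, steps and waits

The above exception was the direct cause of the following exception:

Traceback (most recent call last):
  File "lean.py", line 21, in <module>
    s=differential_evolution(f,[(.52,.58),(-.20,-.145),(.10,.145),(-.15,.4)],maxiter=40,popsize=8,seed=1,tol=1e-4)
RuntimeError: The map-like callable must be of the form f(func, iterable), returning a sequence of numbers the same length as 'iterable'
```

Too many calibration queries, so I'll read the calibration once per camera.

```bash
sed -i 's/^def cam(n):/_C={}\ndef cam(n):\n    if n!="wrist":\n        if n not in _C: _C[n]=calibration(n)\n        c=_C[n]; return c,210\/np.tan(np.radians(c["fov_y"])\/2)/' h.py
timeout 300 python3 lean.py
```

```text
clock 28.2 F [ 0.12552971  0.48369763 -0.64701814]
side cap px [388, 241, 43, 37, 1118] [259.  409.1]
scene cap px [165, 224, 32, 37, 762] [239.3 180.9]
cap centre [ 0.5581 -0.1706  0.1209] u,w,z off 0.0204 0.0003 0.0009 lean deg 22.6 res 0.19
```

Request:
jog_arm:
  plan:
    - {"offset":[0,0,0.3],"twist":[0,0,0],"fingers":1}
    - {"offset":[0,0,0.6],"twist":[0,0,0],"fingers":1}
    - {"offset":[0,0,0.85],"twist":[0,0,0],"fingers":1}
    - {"offset":[0,0,0.94],"twist":[0,0,0],"fingers":1}
    - {"offset":[0,0,0.94],"twist":[0,0,0],"fingers":1}
    - {"offset":[0,-0.03,0.94],"twist":[0,0,0],"fingers":1}
    - {"offset":[0,-0.06,0.94],"twist":[0,0,0],"fingers":1}
    - {"offset":[0,-0.09,0.94],"twist":[0,0,0],"fingers":1}
    - {"offset":[0,-0.12,0.94],"twist":[0,0,0],"fingers":1}
    - {"offset":[0,-0.15,0.94],"twist":[0,0,0],"fingers":1}
    - {"offset":[0,-0.17,0.94],"twist":[0,0,0],"fingers":1}
    - {"offset":[0,-0.17,0.94],"twist":[0,0,0],"fingers":1}

```text
clock: 29.9
position: [0.5275, -0.1619, 0.1261]
ee_rot: [-2.525, -1.87, -0.0]
force: [1.2, 0.0, 0.5]
width: 0.999
gripper_force: 0.0
```

```bash
timeout 300 python3 lean.py; python3 -c "
from h import *
togo([.5385,-.165,.125])"
```

```text
clock 29.9 F [1.15692427 0.02151378 0.513534  ]
side cap px [376, 249, 42, 34, 1129] [265.4 396.8]
scene cap px [184, 223, 15, 24, 230] [235.7 191.5]
cap centre [ 0.5364 -0.1647  0.119 ] u,w,z off -0.0021 -0.0003 -0.001 lean deg -8.4 res 2.07
pos [ 0.52780879 -0.1620223   0.1261139 ] j [-0.3   0.52  0.72  1.93 -0.45  0.85  0.35] F [ 0.56793283  0.57706211 -0.34014375]
tool [[0.292, 0.957, 0.0], [0.957, -0.292, -0.0], [-0.0, 0.0, -1.0]] units [0.002 0.074 0.007]
```

Request:
jog_arm:
  plan:
    - {"offset":[0,-0.01,0],"twist":[0,0,0],"fingers":1}
    - {"offset":[0,-0.02,0],"twist":[0,0,0],"fingers":1}
    - {"offset":[0,-0.02,0],"twist":[0,0,0],"fingers":1}
    - {"offset":[0,0.03,0],"twist":[0,0,0],"fingers":1}
    - {"offset":[0,0.07,0],"twist":[0,0,0],"fingers":1}
    - {"offset":[0,0.07,-0.1],"twist":[0,0,0],"fingers":1}
    - {"offset":[0,0.07,-0.4],"twist":[0,0,0],"fingers":1}
    - {"offset":[0,0.07,-0.7],"twist":[0,0,0],"fingers":1}
    - {"offset":[0,0.07,-1],"twist":[0,0,0],"fingers":1}
    - {"offset":[0,0.07,-1],"twist":[0,0,0],"fingers":1}

```text
clock: 31.35
position: [0.5392, -0.1663, 0.2804]
ee_rot: [2.521, 1.866, 0.007]
force: [-0.6, -0.4, -0.9]
width: 1.001
gripper_force: 0.0
```

```bash
timeout 300 python3 lean.py; python3 chk.py | head -7
```

```text
clock 31.35 F [-0.55370498 -0.42640262 -0.93663914]
side cap px [376, 245, 42, 38, 1248] [263.7 396.2]
scene cap px [169, 222, 30, 25, 625] [233.9 183.5]
cap centre [ 0.5376 -0.1662  0.1206] u,w,z off -0.0005 -0.0014 0.0006 lean deg -6.9 res 0.19
side [(0.88, array([278.4, 390.6])), (0.65, array([290.4, 255.7])), (0.64, array([211.9, 154.4]))]
pred can (np.float64(278.5797444839004), np.float64(391.3050138111393))
0.022 [62, 62, 62, 62, 62, 62, 58, 54, 46, 36, 25, 12, 1, 0, -3, -4, -4, -4, -3, -1, 6, 15, 25, 36, 48, 54, 58]
0.03 [60, 60, 60, 61, 60, 61, 62, 61, 58, 52, 40, 25, 11, 0, -2, -3, -3, -1, 2, 14, 28, 45, 55, 60, 61, 60, 60]
0.038 [60, 60, 60, 60, 60, 61, 61, 61, 61, 61, 52, 37, 19, 0, -2, -3, -2, -1, 14, 33, 51, 59, 62, 62, 61, 61, 60]
0.045 [61, 60, 59, 59, 60, 60, 60, 60, 61, 61, 61, 49, 23, 3, -3, -3, -1, 5, 26, 51, 59, 61, 61, 61, 61, 60, 60]
scene [(0.84, array([209.2, 235.8])), (0.69, array([190.6, 332.9])), (0.65, array([243.8, 185.6])), (0.44, array([248.8, 184.2]))]
```

The canister stands upright and seated again. The lever moved about 2° off level when I let go, so I'll nudge the ball back to the stop with an open finger.

Request:
jog_arm:
  plan:
    - {"offset":[0.2,0,0],"twist":[0,0,0],"fingers":1}
    - {"offset":[0.45,0,0],"twist":[0,0,0],"fingers":1}
    - {"offset":[0.53,0,0.2],"twist":[0,0,0],"fingers":1}
    - {"offset":[0.53,0,0.5],"twist":[0,0,0],"fingers":1}
    - {"offset":[0.53,0,0.8],"twist":[0,0,0],"fingers":1}
    - {"offset":[0.53,0,0.9],"twist":[0,0,0],"fingers":1}
    - {"offset":[0.53,-0.08,0.9],"twist":[0,0,0],"fingers":1}
    - {"offset":[0.53,-0.15,0.9],"twist":[0,0,0],"fingers":1}
    - {"offset":[0.53,-0.19,0.9],"twist":[0,0,0],"fingers":1}
    - {"offset":[0.53,-0.22,0.9],"twist":[0,0,0],"fingers":1}
    - {"offset":[0.53,-0.24,0.9],"twist":[0,0,0],"fingers":1}
    - {"offset":[0.53,-0.24,0.9],"twist":[0,0,0],"fingers":1}

```text
clock: 33.25
position: [0.5311, -0.0798, 0.1428]
ee_rot: [2.518, 1.865, 0.009]
force: [15.3, -5.4, -8.0]
width: 0.998
gripper_force: 8.3
```

Request:
jog_arm:
  plan:
    - {"offset":[0,0.1,0],"twist":[0,0,0],"fingers":1}
    - {"offset":[0,0.22,0],"twist":[0,0,0],"fingers":1}
    - {"offset":[0,0.22,-0.1],"twist":[0,0,0],"fingers":1}
    - {"offset":[0,0.22,-0.4],"twist":[0,0,0],"fingers":1}
    - {"offset":[0,0.22,-0.7],"twist":[0,0,0],"fingers":1}
    - {"offset":[0,0.22,-1],"twist":[0,0,0],"fingers":1}
    - {"offset":[0,0.22,-1],"twist":[0,0,0],"fingers":1}

```text
clock: 34.12
position: [0.5589, -0.0889, 0.2952]
ee_rot: [2.523, 1.867, 0.008]
force: [1.3, -0.2, -0.9]
width: 0.995
gripper_force: 0.0
```

```bash
timeout 300 python3 lean.py; python3 chk.py | head -7
```

```text
clock 34.125 F [ 1.25035956 -0.22914616 -0.86179182]
side cap px [374, 245, 42, 39, 1252] [264.2 394.7]
scene cap px [169, 221, 30, 25, 629] [233.1 183.7]
cap centre [ 0.5337 -0.1664  0.1199] u,w,z off -0.0042 -0.0027 -0.0001 lean deg -6.9 res 0.18
side [(0.83, array([290.6, 257.3])), (0.57, array([277.6, 390.5])), (0.56, array([215. , 154.3]))]
pred can (np.float64(278.5797444839004), np.float64(391.3050138111393))
0.022 [61, 60, 60, 60, 59, 58, 50, 42, 29, 15, 6, 1, -3, -3, -4, -3, -2, 0, 2, 6, 17, 29, 39, 48, 56, 58, 60]
0.03 [60, 60, 60, 60, 59, 59, 61, 58, 51, 40, 24, 5, 0, -4, -4, -3, -2, 5, 15, 31, 44, 55, 59, 60, 60, 60, 60]
0.038 [59, 59, 59, 59, 59, 60, 60, 60, 59, 53, 36, 16, 0, -5, -4, -3, 3, 19, 40, 54, 61, 61, 60, 60, 59, 59, 60]
0.045 [59, 60, 59, 59, 60, 59, 59, 59, 60, 60, 47, 20, 2, -3, -4, -1, 8, 29, 53, 60, 60, 60, 59, 59, 60, 59, 59]
scene [(0.67, array([186.6, 333. ])), (0.66, array([213.9, 236. ])), (0.55, array([246.7, 187.2]))]
```

Lever and cap both match the earlier level, seated pictures, and the arm is clear of everything.

```bash
python3 -c "
from cell import sign_off
print(sign_off())"
```

```text
the job is handed in; nothing more can be done
None
```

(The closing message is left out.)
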